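Clamp a blank flange onto its seal

TASK

Close off the test port: the blank flange already lies on its seal. Swing the clamp arm round against its stop so that its screw stands over the flange, turn the black hand knob clockwise until it goes firm, then give it a quarter turn more and let go. Much less would leak and much more would ruin the seal; leave the flange on its seat and the things lying about alone.

Things in the scene. Friction and masses are not known exactly. Their poses are not given: they have to be found in the camera images.
- station: aluminium base plate 220 x 120 x 12 mm fixed on the desk; origin under its centre, x along its length. A port of 55 mm diameter stands at (-30, 0) mm in its frame, a 26 mm steel post at (+70, 0) mm carries the clamp arm, and a dark stop bracket 74 mm high beside the arm's home place at (+40, +17) mm.
- clamp_arm: aluminium swing arm on the post, 22 mm wide, 62 to 78 mm above the desk; origin on the post's axis, arm along its own -x, the clamp screw at its free end 100 mm out with a 20 mm pressing foot. Home, against the stop, its axes lie along the station's; it starts swung 0.75 to 1.25 rad counter-clockwise from there (seen from above) and moves with light friction (1 N at the knob).
- knob_grip (a point): point on the screw's axis, fixed to the arm, 118 mm above the desk: the height at which to grip the hand knob throughout.
- flange: the workpiece: plain metal blank flange, 55 mm diameter, 9 mm high, 0.12 kg, loose on its seal over the port between three upright pins; origin at the centre of its underside, about 35 mm above the desk.
- port (a point): centre of the port's face, on the port's axis, 31 mm above the desk.
- spanner: bystander: steel combination spanner, 174 mm long, lying flat on the desk; origin at its centre, length along its y.
- spare_clamp: bystander: aluminium ring clamp with wing nut, 67 x 88 x 27 mm, lying flat; origin under its centre.
- bolt: bystander: steel hexagon bolt, 38 mm long, 13 mm head, lying; origin under its centre.
- screw (a point): top of the arm's boss on the screw's axis, 83 mm above the desk. The screw runs freely (0.05 N m) until its foot meets the flange, how far differs each time; then the moment rises within some 15 degrees to about 0.45 N m while turning (0.2 to 0.4 when holding still) and stays so. Let go, the knob springs back some 10 degrees at most; the screw stays put.
- knob: black six-sided hand knob, 44 mm across flats (51 over corners), gripping flats 26 mm high that begin 4 mm above its underside; origin at the centre of the underside (about 100 mm above the desk, 14 mm or more free below). Its x axis points through the middle of a flat; flats repeat every 60 degrees. Clockwise from above tightens and sinks it 6 mm a turn.
There are look-alikes about, which are no part of the job. Leave any green, red or turquoise look-alike of the flange alone.

How it is judged:
By the outcome, as a careful person would: the job done as asked, in the order asked, and still so for the second after the job is handed in, with the robot touching nothing.
It also fails if it takes over 72 s, if anything falls off the work surface, if the arm or the gripper's body presses on something with over 40 N, if the wrist force passes 120 N, or if a joint passes its speed limit or range.

ROBOT

A 6-joint arm with a two-finger parallel gripper is mounted at the origin on a cart in front of the work surface, level with it; the furniture and walls round the work are solid. World frame = base frame: x ahead of the robot, y to its left, z up, the work surface at z = 0. Lengths are in m, angles in degrees, forces in N, time in s.
With the tool pointing down it reaches from about 0.25 to 0.725 m from the base axis. Payload 9.7 kg.
Tool frame: the origin (TCP) lies midway between the tips of the shut fingers; the grasp point (between the pads) lies 19 mm behind it; z points along the fingers, y is the line along which they close (so a half turn about z gives the same grasp; the last joint's range is limited). The gripper opens to 85 mm and grips with 20 to 120 N. Pads are 22 mm wide; open, the fingers measure 114 mm over their backs; the gripper's body (76 mm by 85 mm) begins 54 mm behind the grasp point. The pads swing forward as they close: fully open they stand 13 mm farther back than shut.
Start: joints at [75.802, 4.979, 10.078, 95.1, 0, 90], TCP at [0.135, 0.533, 0.231] pointing down, gripper open.
Joint ranges: [-179.16, 179.16], [-48.56, 103.87], [-65.8, 70.77], [-126.05, 130.52], [-82.76, 87.17], [-180, 180]. Speed limits (degrees/s): [127.2, 127.2, 147.25, 180, 180, 180].

INTERFACE

Orientations are given as [roll, pitch, yaw] about the fixed x, y, z axes, in that order (R = Rz(yaw) Ry(pitch) Rx(roll)).
In Python, from workcell import bot gives the robot as it stands. The module is installed in compiled form; this text tells all that it offers.
- The arm moves only by the tool send_rows, never from a script. Its argument "moves" is one flat list of numbers, 7 for each row, row after row: the shift along the world's x, y, z normalised to -1 to 1, where 1 is 0.025 m, then the turn, a rotation vector about the world's x, y, z normalised to -1 to 1, where 1 is 0.15 rad, then the closure, from -1 (fully open) to 1 (shut), so that 0 is half open. A call has 1 to 8 rows; each row shifts and turns the commanded pose from where the row before left it; what a row does not reach is not made up. A row lasts 1/8 s, in which the tool goes at most 62.5 mm and 10.7 degrees, less where a joint would pass 70% of its speed; a pose out of reach is approached as far as the arm can. A call with a number of a shift or a turn outside -1 to 1 is refused whole. A call with a gripper value outside its range is refused whole. The fingers move at their own pace and stop on an object; "squeeze" is the grip in N (left out, the last holds). Time passes only in rows, so rows that do not move let the fingers close. It gives the time, the measured TCP pose, the force, the opening and the grip force at its end, in the units of the state.
- bot.get_obs(): the state, without advancing time (a new reading comes with each control period).
- bot.camera(name): name is "side" or "top"; returns a dict with "color" (480x640x3 uint8, red, green, blue), "camera_matrix" (3x3 intrinsics, pixels), "D" ([k1, k2, p1, p2, k3] as OpenCV has them; the pictures are not rectified), "R" (3x3) and "t" (3): a world point X has camera coordinates R X + t. Camera axes: x right, y down, z forward; pixel columns grow to the right and rows downward; lengths in m; the calibration is good to about 2 mm. A picture is of the moment at which its call begins. There is no depth.
- bot.job_done(): hands the job in; it is judged then, once.
Trained networks look in the newest picture that a camera, given by its name, has taken for a name from the list of things; names that differ only in an ending like _2 or _b are one class to them, and where a whole thing is asked for, a point or a joint stands for the part that bears it (a point fixed in the world has none). Each returns a list of dicts, best first, with "p" (0 to 1); they miss things now and then, are a little off and sometimes report something else, mostly with a low value. They report only what shows in the picture. A call takes as long as a camera call. They do not tell look-alikes from the thing itself.
- bot.boxes_of(camera, query): "extent" ([left, top, right, bottom] in pixels, round what is visible of it).
- bot.trace(camera, query): "region" (480x640 bool, what is visible of it) and "extent" ([left, top, right, bottom] in pixels, round what is visible of it).
- bot.landmark_of(camera, query): "pixel" ([column, row] in pixels: a listed point, or the origin of a listed thing).
The state is a dict: "time": time; "q": joint angles; "qd": joint speeds; "joint_efforts": joint torques, N m; "ee_pos": TCP position; "tcp_rot": TCP orientation; "wrist_force": force on the tool from outside, world axes, zero at the start; "torque": the same for the moment, N m; "opening": finger opening in m; "grasp_force": force on a finger pad.
Only numpy, scipy, OpenCV 4.12 (cv2) and the standard library are available. Lean on these libraries where they do the work, as an engineer would, in place of code of your own. Each camera call takes 0.05 s, during which the arm holds its last target. There are 200 camera calls.

## Working session

There is one attempt and no reset: what is moved stays moved. The work goes in short steps, Python scripts to look and compute and a tool call to move; the robot and the scene stay as the last step left them, time stands still between calls to the robot, and variables do not carry over. Pictures are saved under pics/ and viewed, at most 10 in all, crops included, and the job is handed in when it is done.

Besides the shell and the picture viewer there is one more tool, called after "Emit:" in YAML: its name, and indented under it one key for each argument. send_rows: Moves the arm, as the interface text tells. Its arguments: {"type":"object","properties":{"moves":{"type":"array"},"squeeze":{"type":"number"}},"required":["moves"]}

```bash
mkdir -p pics
cat > h.py <<'E'
import numpy as np, cv2
from workcell import bot
def ray(c,px):
    u=cv2.undistortPoints(np.array([[px]],float),c["camera_matrix"],c["D"])[0,0]
    R=c["R"];o=-R.T@c["t"];d=R.T@np.array([u[0],u[1],1.]);return o,d/np.linalg.norm(d)
def atz(c,px,z):
    o,d=ray(c,px);return o+d*(z-o[2])/d[2]
def tri(rs):
    A=0;b=0
    for o,d in rs:
        P=np.eye(3)-np.outer(d,d);A=A+P;b=b+P@o
    return np.linalg.solve(A,b)
def proj(c,X):
    return cv2.projectPoints(np.array(X,float).reshape(-1,1,3),cv2.Rodrigues(c["R"])[0],c["t"],c["camera_matrix"],c["D"])[0][:,0]
def save(c,n): cv2.imwrite("pics/"+n+".png",c["color"][:,:,::-1])
E
python3 - <<'E'
from h import *
o=bot.get_obs();print(o)
Z=dict(station=0,clamp_arm=.07,knob_grip=.118,flange=.035,port=.031,screw=.083,knob=.1,spanner=0,spare_clamp=0,bolt=0)
C={}
for n in("side","top"):
    C[n]=bot.camera(n);save(C[n],n+"0")
    print(n,-C[n]["R"].T@C[n]["t"])
    for k,z in Z.items():
        for r in bot.landmark_of(n,k)[:3]:
            print(n,k,round(r["p"],2),np.round(r["pixel"]),np.round(atz(C[n],r["pixel"],z),3))
cv2.imwrite("pics/both0.png",cv2.resize(np.hstack([C["side"]["color"],C["top"]["color"]]),(800,300))[:,:,::-1])
E
```

```text
{'time': 0.0, 'q': array([7.58027016e+01, 5.01001124e+00, 1.00333755e+01, 9.50997672e+01,
       4.90761188e-05, 8.99990614e+01]), 'qd': array([ 0.01994173,  0.08596289,  0.02531128, -0.02454294, -0.12911004,
       -0.04198205]), 'joint_efforts': array([ 1.41149361e-03, -5.20387387e+01,  4.64808011e+01,  1.60074164e-02,
        2.07743383e-04,  8.63203269e-06]), 'ee_pos': array([0.1348351 , 0.53296979, 0.23058386]), 'tcp_rot': array([-1.79923597e+02, -5.03276839e-05,  1.65803640e+02]), 'wrist_force': array([ 0.49084804, -0.08037566, -0.56499159]), 'torque': array([-0.01322359,  0.00165576, -0.05537274]), 'grasp_force': 0.0, 'opening': 0.08546998549164994}
side [0.47650055 0.8235124  0.69304547]
side station 0.76 [294. 279.] [ 0.574 -0.09   0.   ]
side clamp_arm 0.6 [255. 257.] [ 0.64  -0.063  0.07 ]
side knob_grip 0.59 [281. 209.] [ 0.599 -0.156  0.118]
side flange 0.89 [310. 260.] [ 0.542 -0.106  0.035]
side flange 0.86 [256. 227.] [ 0.662 -0.221  0.035]
side flange 0.79 [310. 237.] [ 0.546 -0.184  0.035]
side port 0.67 [311. 265.] [ 0.54  -0.094  0.031]
side port 0.49 [279. 209.] 
[... 283 characters left out ...]
 0.36798642 -0.07292071  1.00052292]
top station 0.62 [312. 216.] [ 0.565 -0.093  0.   ]
top clamp_arm 0.9 [306. 175.] [ 0.632 -0.079  0.07 ]
top clamp_arm 0.26 [311. 213.] [ 0.557 -0.09   0.07 ]
top knob_grip 0.81 [355. 190.] [ 0.592 -0.169  0.118]
top flange 0.77 [389. 272.] [ 0.449 -0.245  0.035]
top flange 0.73 [306. 175.] [ 0.642 -0.079  0.035]
top flange 0.65 [316. 224.] [ 0.542 -0.101  0.035]
top port 0.69 [313. 222.] [ 0.547 -0.095  0.031]
top screw 0.71 [354. 194.] [ 0.593 -0.171  0.083]
top knob 0.93 [353. 192.] [ 0.593 -0.168  0.1  ]
top spanner 0.9 [376. 328.] [ 0.34  -0.225  0.   ]
top spare_clamp 0.96 [231. 180.] [0.638 0.076 0.   ]
top bolt 0.53 [261. 298.] [0.395 0.007 0.   ]
```

View pics/top0.png

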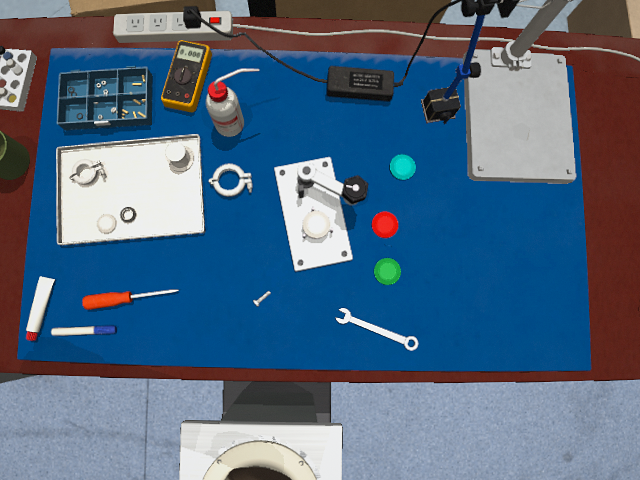

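View pics/side0.png

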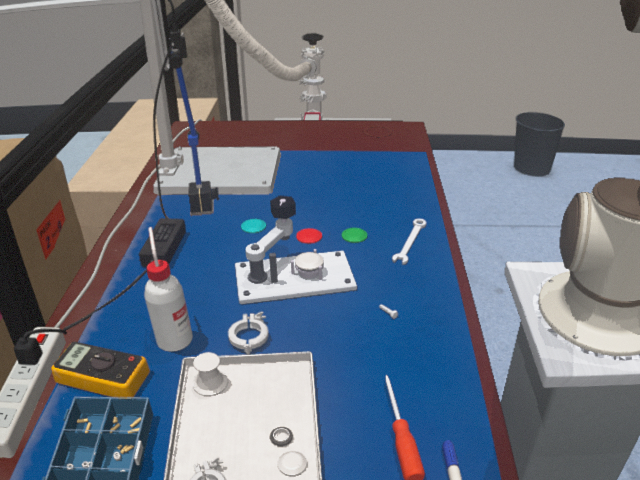

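The top view shows the station at about (313,215), the arm swung to the right with its black knob at (355,189), and the flange at (316,224). The look-alikes are the coloured discs near (385–402,165–270). The side view agrees: knob at (283,208), post at (255,258), flange at (310,262). That puts the post near (0.635,-0.072), the knob near (0.594,-0.166) and the port near (0.541,-0.101). The arm length comes out at 102 mm against 100 mm given, and the swing at about 52°. Next I fly to above the knob.

Emit:
send_rows:
  moves: [0.65, -1, 0, 0, 0, 0.34, -1, 0.65, -1, 0, 0, 0, 0.34, -1, 0.65, -1, 0, 0, 0, 0.34, -1, 0.65, -1, 0, 0, 0, 0.34, -1, 0.65, -1, 0, 0, 0, 0.34, -1, 0.65, -1, 0, 0, 0, 0.34, -1, 0.65, -1, 0, 0, 0, 0.34, -1, 0.65, -1, 0, 0, 0, 0.34, -1]

```text
time: 2.1
ee_pos: [0.2653, 0.3324, 0.2314]
tcp_rot: [180.0, 0.0, -170.7]
wrist_force: [-0.1, -0.2, 0.0]
opening: 0.0857
grasp_force: 0.0
```

Emit:
send_rows:
  moves: [0.65, -1, 0, 0, 0, 0.34, -1, 0.65, -1, 0, 0, 0, 0.34, -1, 0.65, -1, 0, 0, 0, 0.34, -1, 0.65, -1, 0, 0, 0, 0.34, -1, 0.65, -1, 0, 0, 0, 0.34, -1, 0.65, -1, 0, 0, 0, 0.34, -1, 0.65, -1, 0, 0, 0, 0.34, -1, 0.65, -1, 0, 0, 0, 0.34, -1]

```text
time: 3.1
ee_pos: [0.3954, 0.1323, 0.2314]
tcp_rot: [-180.0, 0.0, -147.3]
wrist_force: [0.5, -0.2, -0.1]
opening: 0.0858
grasp_force: 0.0
```

Emit:
send_rows:
  moves: [0.65, -1, 0, 0, 0, 0.34, -1, 0.65, -1, 0, 0, 0, 0.34, -1, 0.65, -1, 0, 0, 0, 0.34, -1, 0.65, -1, 0, 0, 0, 0.34, -1, 0.65, -1, 0, 0, 0, 0.34, -1, 0.65, -1, 0, 0, 0, 0.34, -1, 0.65, -1, 0, 0, 0, 0.34, -1, 0.65, -1, 0, 0, 0, 0.34, -1]

```text
time: 4.1
ee_pos: [0.5254, -0.0677, 0.2313]
tcp_rot: [-180.0, 0.0, -124.0]
wrist_force: [1.0, 0.6, 0.2]
opening: 0.0857
grasp_force: 0.0
```

Emit:
send_rows:
  moves: [0.69, -0.98, 0, 0, 0, 0.35, -1, 0.69, -0.98, 0, 0, 0, 0.35, -1, 0.69, -0.98, 0, 0, 0, 0.35, -1, 0.69, -0.98, 0, 0, 0, 0.35, -1, 0, 0, -1, 0, 0, 0, -1, 0, 0, -0.8, 0, 0, 0, -1, 0, 0, 0, 0, 0, 0, -1]

```text
time: 4.97
ee_pos: [0.5932, -0.1647, 0.1846]
tcp_rot: [179.8, -0.0, -112.0]
wrist_force: [0.1, 0.6, 0.7]
opening: 0.0851
grasp_force: 0.0
```

Run:
```python
from h import *
o=bot.get_obs();print(o["ee_pos"],o["tcp_rot"],o["q"])
p=o["ee_pos"]
for n in("side","top"):
    c=bot.camera(n)
    print(n,"tip px",proj(c,[p,[.594,-.166,.118],[.635,-.072,.078],[.541,-.101,.118]]).round())
    x,y=proj(c,[[.594,-.166,.118]])[0].astype(int)
    im=c["color"][max(0,y-100):y+80,max(0,x-120):x+120]
    cv2.imwrite("pics/%s1.png"%n,cv2.resize(im,None,fx=3,fy=3,interpolation=cv2.INTER_CUBIC)[:,:,::-1]);print(x,y)
    for k in("knob","knob_grip"):
        for r in bot.landmark_of(n,k)[:2]: print(k,r["p"],r["pixel"])
```

```text
[ 0.59316226 -0.16468278  0.18463037] [ 1.79825405e+02 -1.87383233e-02 -1.12044060e+02] [-1.55171017e+01  1.36115408e+01  1.46644755e+01  9.12285281e+01
  1.22952114e-03 -8.34730152e+01]
side tip px [[283. 175.]
 [284. 206.]
 [258. 251.]
 [310. 224.]]
283 205
knob 0.95 [281.4, 214.4]
knob 0.23 [309.2, 258.5]
knob_grip 0.69 [281.2, 207.5]
knob_grip 0.66 [293.7, 281.2]
top tip px [[357. 180.]
 [353. 189.]
 [303. 173.]
 [318. 217.]]
353 189
```

View pics/side1.png

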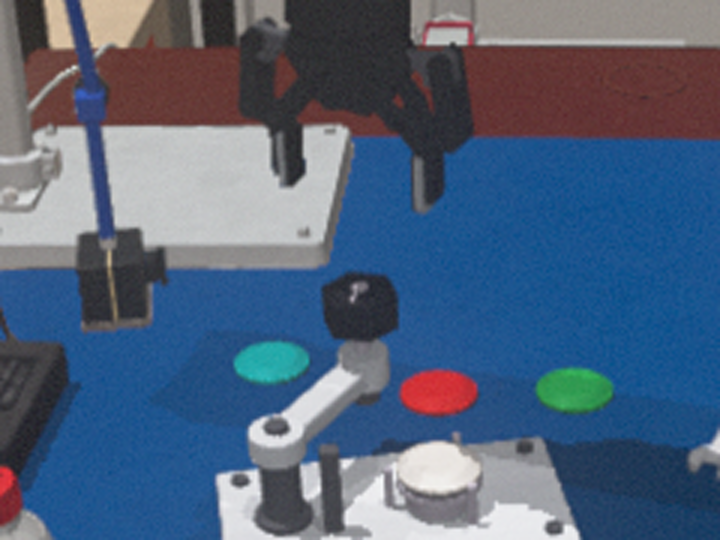

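The side crop shows the open fingers at about (290,150) and (425,190), straddling the black knob at (360,305). The lamp head is clear of them. I lower the gripper to cage the knob loosely.

Emit:
send_rows:
  moves: [0.03, -0.03, -0.9, 0, 0, 0, -1, 0, 0, -0.9, 0, 0, 0, -1, 0, 0, -0.9, 0, 0, 0, -1, 0, 0, -0.9, 0, 0, 0, -1, 0, 0, 0, 0, 0, 0, -0.4, 0, 0, 0, 0, 0, 0, -0.4, 0, 0, 0, 0, 0, 0, -0.4]
  squeeze: 20

```text
time: 6.15
ee_pos: [0.5953, -0.1657, 0.0977]
tcp_rot: [-179.9, 0.0, -112.0]
wrist_force: [-0.4, -0.9, -0.1]
opening: 0.0596
grasp_force: 0.0
```

Emit:
send_rows:
  moves: [-0.28, 0.13, -0.1, 0, 0, -0.5, -0.4, -0.27, 0.15, 0, 0, 0, -0.5, -0.4, -0.26, 0.17, 0, 0, 0, -0.5, -0.4, -0.24, 0.19, 0, 0, 0, -0.5, -0.4, -0.23, 0.21, 0, 0, 0, -0.5, -0.4, -0.21, 0.22, 0, 0, 0, -0.5, -0.4]

```text
time: 6.9
ee_pos: [0.5579, -0.1388, 0.0949]
tcp_rot: [-179.9, 0.1, -138.0]
wrist_force: [0.4, 0.4, -0.2]
opening: 0.0597
grasp_force: 0.1
```

Emit:
send_rows:
  moves: [-0.19, 0.24, 0, 0, 0, -0.5, -0.4, -0.17, 0.25, 0, 0, 0, -0.5, -0.4, -0.16, 0.27, 0, 0, 0, -0.5, -0.4, -0.13, 0.28, 0, 0, 0, -0.5, -0.4]

```text
time: 7.4
ee_pos: [0.5417, -0.1128, 0.095]
tcp_rot: [-179.9, 0.1, -155.2]
wrist_force: [1.2, -0.5, 0.2]
opening: 0.0596
grasp_force: 0.7
```

Emit:
send_rows:
  moves: [-0.11, 0.28, 0, 0, 0, -0.4, -0.4, -0.05, 0.15, 0, 0, 0, 0, -0.4, 0, 0, 0, 0, 0, 0, -0.4]

```text
time: 7.78
ee_pos: [0.5373, -0.102, 0.0943]
tcp_rot: [-180.0, 0.0, -158.4]
wrist_force: [-0.3, 0.4, -0.5]
opening: 0.0599
grasp_force: 0.0
```

Run:
```python
from h import *
o=bot.get_obs();print(o["ee_pos"],o["tcp_rot"],o["wrist_force"],o["torque"])
c=bot.camera("side")
im=c["color"][150:310,200:400]
cv2.imwrite("pics/side2.png",cv2.resize(im,None,fx=3.7,fy=3.7,interpolation=cv2.INTER_CUBIC)[:,:,::-1])
for n in("side","top"):
  c=bot.camera(n)
  for k,z in(("knob",.1),("screw",.083),("clamp_arm",.07),("flange",.035)):
    for r in bot.landmark_of(n,k)[:2]: print(n,k,r["p"],r["pixel"],atz(c,r["pixel"],z).round(4))
```

```text
[ 0.5373189  -0.10195349  0.09427276] [-1.79981246e+02  3.24094211e-02 -1.58352939e+02] [-0.34711708  0.3773201  -0.47590173] [-0.00244919  0.05810309 -0.02070834]
side knob 0.94 [306.8, 231.6] [ 0.5467 -0.1034  0.1   ]
side knob 0.25 [307.8, 262.9] [ 0.5392 -0.0044  0.1   ]
side screw 0.71 [309.8, 240.1] [ 0.5414 -0.1008  0.083 ]
side clamp_arm 0.93 [254.2, 256.0] [ 0.6419 -0.0659  0.07  ]
side flange 0.65 [254.6, 224.6] [ 0.6656 -0.2305  0.035 ]
side flange 0.63 [311.7, 258.8] [ 0.5394 -0.1087  0.035 ]
top flange 0.96 [385.6, 224.0] [ 0.5455 -0.2395  0.035 ]
top flange 0.94 [388.3, 271.8] [ 0.45   -0.2444  0.035 ]
```

View pics/side2.png

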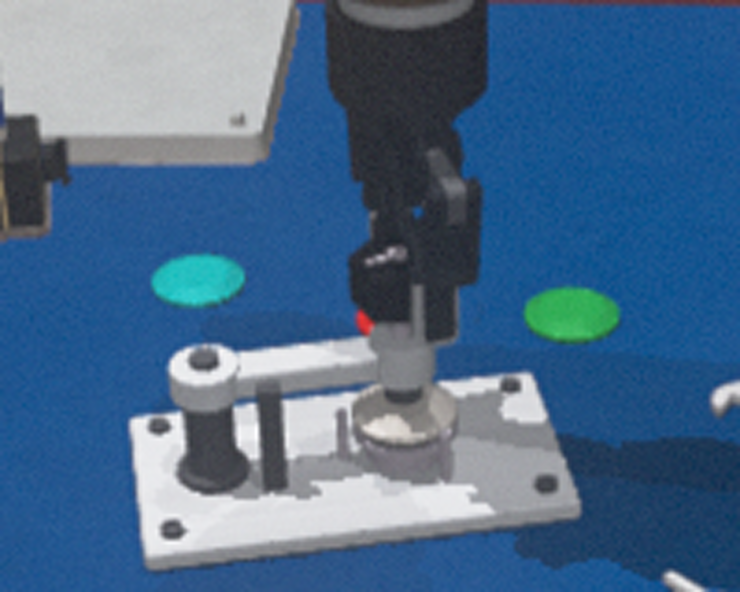

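The screw, at about (400,370) in the crop, is nearly over the flange at (405,415), and the arm is close to the bracket at (270,440). I creep on until there is contact force.

Emit:
send_rows:
  moves: [0, 0.12, 0, 0, 0, 0, -0.4, 0, 0.12, 0, 0, 0, 0, -0.4, 0, 0, 0, 0, 0, 0, -0.4]

```text
time: 8.7
ee_pos: [0.538, -0.0973, 0.094]
tcp_rot: [-179.8, 0.0, -158.5]
wrist_force: [4.8, -10.3, -2.9]
opening: 0.0597
grasp_force: 5.3
```

Emit:
send_rows:
  moves: [0, 0.1, 0, 0, 0, 0, -0.4, 0, 0, 0, 0, 0, 0, -0.4]

```text
time: 8.95
ee_pos: [0.5391, -0.0961, 0.0942]
tcp_rot: [-179.6, 0.1, -158.6]
wrist_force: [10.3, -16.7, -5.0]
opening: 0.0597
grasp_force: 9.7
```

The arm is against its stop, with about 20 N of contact. Now I open, centre on the knob, and wind the wrist counter-clockwise to gain turning range.

Emit:
send_rows:
  moves: [0, 0, 0, 0, 0, 0, -1, 0, 0, 0, 0, 0, 0, -1, 0.1, -0.22, 0, 0, 0, 0, -1, 0, 0, 0, 0, 0, 1, -1, 0, 0, 0, 0, 0, 1, -1, 0, 0, 0, 0, 0, 1, -1, 0, 0, 0, 0, 0, 1, -1]

```text
time: 9.82
ee_pos: [0.5397, -0.0991, 0.0938]
tcp_rot: [180.0, 0.0, -123.8]
wrist_force: [0.0, -0.3, 0.5]
opening: 0.0857
grasp_force: 0.0
```

Emit:
send_rows:
  moves: [0, 0, 0, 0, 0, 1, -1, 0, 0, 0, 0, 0, 1, -1, 0, 0, 0, 0, 0, 1, -1, 0, 0, 0, 0, 0, 1, -1, 0, 0, 0, 0, 0, 1, -1, 0, 0, 0, 0, 0, 1, -1, 0, 0, 0, 0, 0, 1, -1, 0, 0, 0, 0, 0, 1, -1]

```text
time: 10.82
ee_pos: [0.5398, -0.0991, 0.0938]
tcp_rot: [-180.0, 0.0, -55.0]
wrist_force: [-0.1, -0.5, -0.5]
opening: 0.0856
grasp_force: 0.0
```

Run:
```python
from h import *
o=bot.get_obs();print(o["ee_pos"],o["tcp_rot"],o["q"],o["wrist_force"],o["torque"])
n="side";c=bot.camera(n)
x,y=proj(c,[o["ee_pos"]+[0,0,.024]])[0].astype(int)
im=c["color"][y-45:y+45,x-60:x+60]
cv2.imwrite("pics/side3.png",cv2.resize(im,None,fx=6.5,fy=6.5,interpolation=cv2.INTER_CUBIC)[:,:,::-1])
for k,z in(("knob",.1),("screw",.083),("knob_grip",.118),("flange",.035)):
    for r in bot.landmark_of(n,k)[:2]: print(n,k,r["p"],r["pixel"],atz(c,r["pixel"],z).round(4))
```

```text
[ 0.53975502 -0.09913666  0.09376453] [-1.79997092e+02  6.77822975e-03 -5.50209414e+01] [-1.04110516e+01  4.33520334e+00 -5.80843572e+00  7.98591441e+01
  6.83051952e-03 -1.35390110e+02] [-0.05185315 -0.45581062 -0.51855856] [-0.02261024  0.02800321  0.01714523]
side knob 0.81 [304.2, 234.7] [ 0.5509 -0.0928  0.1   ]
side screw 0.67 [309.8, 241.0] [ 0.5413 -0.0978  0.083 ]
side knob_grip 0.61 [307.6, 224.4] [ 0.5445 -0.0997  0.118 ]
side flange 0.84 [357.3, 233.8] [ 0.4512 -0.1984  0.035 ]
side flange 0.68 [254.7, 224.2] [ 0.6656 -0.2321  0.035 ]
```

View pics/side3.png

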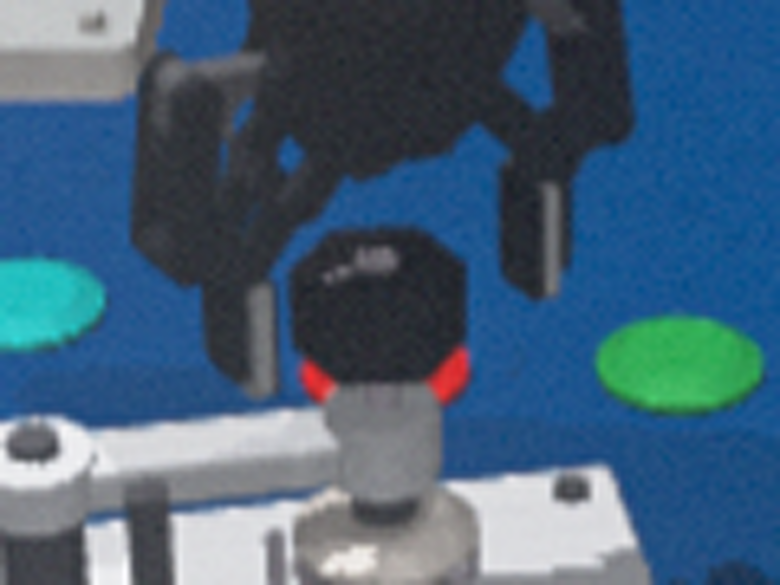

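The crop shows the knob at (378,300) with a flat facing the camera and corners left and right, so its flats lie near 34° modulo 60. The closing axis is at 35°, already aligned. The fingers are clear at (245,340) and (540,240). I grip.

Emit:
send_rows:
  moves: [0.08, -0.02, 0, 0, 0, 0, 0.3, 0, 0, 0, 0, 0, 0, 0.3, 0, 0, 0, 0, 0, 0, 0.3, 0, 0, 0, 0, 0, 0, 0.3, 0, 0, 0, 0, 0, 0, 0.3]
  squeeze: 50

```text
time: 11.7
ee_pos: [0.5422, -0.0995, 0.0941]
tcp_rot: [-179.9, -0.0, -55.3]
wrist_force: [5.6, 0.8, 2.4]
opening: 0.0432
grasp_force: 53.3
```

```bash
cat > s.py <<'E'
from workcell import bot
o=bot.get_obs()
for k in("time","ee_pos","tcp_rot","wrist_force","torque","opening","grasp_force"): print(k,o[k])
print(o["q"][5],o["joint_efforts"][5])
E
python3 s.py
```

```text
time 11.7
ee_pos [ 0.54222942 -0.09952114  0.09414197]
tcp_rot [-1.79934980e+02 -4.67157569e-02 -5.53118896e+01]
wrist_force [5.60758377 0.78326815 2.4015833 ]
torque [ 0.17135636 -0.92108653  0.02931451]
opening 0.043187682524041246
grasp_force 53.29962942530983
-135.09523673121856 0.032438181806355715
```

Gripped on the flats (43 mm opening). Turning clockwise and following the sink.

Emit:
send_rows:
  moves: [0.02, 0, -0.006, 0, 0, -1, 0.3, 0, 0, -0.006, 0, 0, -1, 0.3, 0, 0, -0.006, 0, 0, -1, 0.3, 0, 0, -0.006, 0, 0, -1, 0.3]

```text
time: 12.2
ee_pos: [0.5434, -0.0992, 0.0936]
tcp_rot: [-179.8, 0.0, -90.0]
wrist_force: [9.9, 3.2, -0.0]
opening: 0.0434
grasp_force: 53.3
```

```bash
python3 s.py
```

```text
time 12.2
ee_pos [ 0.54341765 -0.09919462  0.09363147]
tcp_rot [-1.79834764e+02  3.73113498e-02 -8.99500438e+01]
wrist_force [ 9.91560826  3.2050843  -0.04878225]
torque [ 0.5528506  -1.8411813   0.12401657]
opening 0.043442348151905154
grasp_force 53.287485567707336
-100.42896554828688 -1.9196230173110962
```

Emit:
send_rows:
  moves: [0.06, 0.02, -0.006, 0, 0, -1, 0.3, 0, 0, -0.006, 0, 0, -1, 0.3, 0, 0, -0.006, 0, 0, -1, 0.3, 0, 0, 0, 0, 0, 0, 0.3]

```text
time: 12.7
ee_pos: [0.5444, -0.0991, 0.0932]
tcp_rot: [-179.9, 0.0, -115.6]
wrist_force: [5.8, 0.8, 1.4]
opening: 0.0432
grasp_force: 53.5
```

```bash
python3 s.py
```

```text
time 12.7
ee_pos [ 0.54439864 -0.09906792  0.09319616]
tcp_rot [-1.79902831e+02  3.97715540e-02 -1.15592340e+02]
wrist_force [5.80316368 0.84280142 1.37590262]
torque [ 0.11782297 -1.11229511  0.03213259]
opening 0.0432348806441148
grasp_force 53.4679286069877
-74.72783688663922 1.0007276013493538
```

Emit:
send_rows:
  moves: [0.04, 0, -0.006, 0, 0, -1, 0.3, 0, 0, -0.006, 0, 0, -1, 0.3, 0, 0, -0.006, 0, 0, -1, 0.3]

```text
time: 13.08
ee_pos: [0.5453, -0.0996, 0.093]
tcp_rot: [-179.9, 0.0, -141.5]
wrist_force: [4.0, -2.9, 3.4]
opening: 0.0436
grasp_force: 54.0
```

```bash
python3 s.py
```

```text
time 13.075
ee_pos [ 0.54525299 -0.0996017   0.09296768]
tcp_rot [-1.79880884e+02  2.63141468e-02 -1.41526187e+02]
wrist_force [ 4.01330738 -2.91709297  3.43708148]
torque [-0.58782764 -0.85099829  0.45573668]
opening 0.043636944311418104
grasp_force 53.969553178067144
-48.79579081443838 -1.5758159011602402
```

Emit:
send_rows:
  moves: [0, 0, 0, 0, 0, -0.3, 0.3]

```text
time: 13.2
ee_pos: [0.5453, -0.0997, 0.093]
tcp_rot: [-179.9, 0.0, -144.0]
wrist_force: [4.1, -3.8, 3.5]
opening: 0.0434
grasp_force: 53.9
```

```bash
python3 s.py
```

```text
time 13.2
ee_pos [ 0.54532384 -0.09967711  0.09298166]
tcp_rot [-1.79872542e+02  3.73529693e-02 -1.43997417e+02]
wrist_force [ 4.12268224 -3.82573859  3.49441755]
torque [-0.5374059  -0.86132705  0.46436569]
opening 0.0433608174938353
grasp_force 53.9476502031539
-46.32971634545411 0.5380269326269627
```

Firm: the moment has levelled at about 0.46 N m. The knee lies between yaw -131 and -141.5, so I take -136 and aim for about -226, another 82°.

Emit:
send_rows:
  moves: [0, 0, -0.006, 0, 0, -1, 0.3, 0, 0, -0.006, 0, 0, -1, 0.3, 0, 0, -0.006, 0, 0, -1, 0.3, 0, 0, -0.006, 0, 0, -1, 0.3]

```text
time: 13.7
ee_pos: [0.5457, -0.1007, 0.0925]
tcp_rot: [-179.8, 0.2, -178.5]
wrist_force: [5.8, -11.2, 2.7]
opening: 0.0431
grasp_force: 53.9
```

```bash
python3 s.py
```

```text
time 13.7
ee_pos [ 0.54574782 -0.10074961  0.09254236]
tcp_rot [-1.79787523e+02  1.52004150e-01 -1.78526070e+02]
wrist_force [  5.75668414 -11.22214264   2.68105072]
torque [-1.8566871  -1.20929259  0.54277067]
opening 0.043065331346247515
grasp_force 53.93279249234183
-11.842691865414075 -1.4718040823936462
```

Emit:
send_rows:
  moves: [0, -0.03, -0.006, 0, 0, -1, 0.3, 0, 0, -0.006, 0, 0, -1, 0.3, 0, 0, -0.006, 0, 0, -1, 0.3, 0, 0, -0.006, 0, 0, -1, 0.3, 0, 0, -0.006, 0, 0, -1, 0.3, 0, 0, 0, 0, 0, -0.5, 0.3, 0, 0, 0, 0, 0, 0, 0.3]

```text
time: 14.58
ee_pos: [0.5452, -0.1024, 0.0919]
tcp_rot: [-179.9, 0.3, 134.4]
wrist_force: [2.6, -13.6, 5.5]
opening: 0.0434
grasp_force: 54.1
```

```bash
python3 s.py
```

```text
time 14.575
ee_pos [ 0.54521574 -0.10236685  0.09193395]
tcp_rot [-179.86368341    0.28779155  134.3774139 ]
wrist_force [  2.64463457 -13.62326516   5.51421276]
torque [-2.52748728 -0.55389873  0.50105843]
opening 0.04344694539443711
grasp_force 54.061265885757166
35.131150339915095 0.9613241627812386
```

Emit:
send_rows:
  moves: [0, 0, 0, 0, 0, 0, -1, 0, 0, 0, 0, 0, 0, -1, 0, 0, 0, 0, 0, 0, -1, 0, 0, 0.5, 0, 0, 0, -1, 0, 0, 1, 0, 0, 0, -1, 0, 0, 1, 0, 0, 0, -1, 0, 0, 1, 0, 0, 0, -1, 0, 0, 1, 0, 0, 0, -1]

```text
time: 15.58
ee_pos: [0.5446, -0.0997, 0.2052]
tcp_rot: [180.0, 0.0, 134.5]
wrist_force: [-0.8, 0.3, -0.6]
opening: 0.0851
grasp_force: 0.0
```

Emit:
send_rows:
  moves: [-1, 1, 0.3, 0, 0, 0, -1, -1, 1, 0, 0, 0, 0, -1, -1, 1, 0, 0, 0, 0, -1, -1, 1, 0, 0, 0, 0, -1, -1, 1, 0, 0, 0, 0, -1, -0.5, 1, 0, 0, 0, 0, -1, 0, 1, 0, 0, 0, 0, -1, 0, 1, 0, 0, 0, 0, -1]

```text
time: 16.58
ee_pos: [0.4069, 0.1011, 0.2121]
tcp_rot: [179.9, 0.0, 134.5]
wrist_force: [0.8, -0.2, 0.2]
opening: 0.0855
grasp_force: 0.0
```

```bash
python3 s.py
python3 - <<'E'
from h import *
ims=[]
for n in("side","top"):
  c=bot.camera(n)
  x,y=proj(c,[[.56,-.1,.08]])[0].astype(int)
  ims.append(cv2.resize(c["color"][y-50:y+70,x-80:x+80],(800,600) if 0 else (400,300),interpolation=cv2.INTER_CUBIC))
  for k,z in(("knob",.1),("screw",.083),("clamp_arm",.07),("flange",.035)):
    for r in bot.landmark_of(n,k)[:2]: print(n,k,r["p"],r["pixel"],atz(c,r["pixel"],z).round(4))
cv2.imwrite("pics/end.png",cv2.resize(np.hstack(ims),(800,300))[:,:,::-1])
E
```

```text
time 16.575
ee_pos [0.40691086 0.10108221 0.21212107]
tcp_rot [1.79926342e+02 4.11077843e-02 1.34529083e+02]
wrist_force [ 0.77712436 -0.18574404  0.24162986]
torque [ 0.03039853  0.04178983 -0.04273046]
opening 0.08549546288179659
grasp_force 0.0
59.420143283878794 -0.7663860730826855
side knob 0.59 [307.1, 232.3] [ 0.546  -0.1011  0.1   ]
side knob 0.48 [256.3, 256.3] [ 0.6301 -0.0222  0.1   ]
side screw 0.81 [308.2, 240.9] [ 0.5443 -0.0981  0.083 ]
side clamp_arm 0.83 [255.6, 256.1] [ 0.6392 -0.0656  0.07  ]
side flange 0.87 [310.5, 258.0] [ 0.5418 -0.1113  0.035 ]
side flange 0.83 [255.6, 227.9] [ 0.6618 -0.2176  0.035 ]
top knob 0.74 [314.9, 218.2] [ 0.5418 -0.0965  0.1   ]
top screw 0.72 [317.9, 222.7] [ 0.5365 -0.1027  0.083 ]
top screw 0.58 [306.3, 176.5] [ 0.6259 -0.0793  0.083 ]
top clamp_arm 0.83 [308.9, 179.9] [ 0.6229 -0.0845  0.07  ]
top flange 0.86 [401.4, 168.8] [ 0.6605 -0.2728  0.035 ]
top flange 0.74 [386.4, 271.6] [ 0.4504 -0.2406  0.035 ]
```

View pics/end.png

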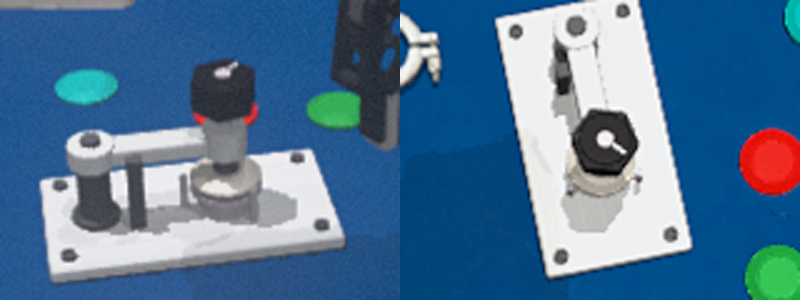

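The knob stands over the flange, and the flange still sits between its pins. I check the arm against the stop at closer zoom and against the projected home geometry.

Run:
```python
from h import *
from scipy.optimize import least_squares
c=bot.camera("top")
g=c["color"]
# plate: fit rectangle of plate (z=.012) to its bolt heads via view scaling of earlier crop (crop 160x120 ->400x300)
x,y=proj(c,[[.56,-.1,.08]])[0].astype(int)
pts=np.array([[497,18],[640,-6],[691,246],[548,276]],float)  # outer corners, crop px
bolts=np.array([[515,32],[622,10],[670,234],[560,257]],float)
full=lambda p:np.c_[(p[:,0]-400)/2.5+x-80,p[:,1]/2.5+y-50]
B=np.array([atz(c,p,.014)[:2] for p in full(bolts)])
print("bolts",B.round(4),"centre",B.mean(0).round(4))
d=(B[0]+B[1]-B[2]-B[3]);s=(B[0]-B[1]);yaw=np.arctan2(d[1],d[0]);print("yaw",np.degrees(yaw),"side dir-90",np.degrees(np.arctan2(s[1],s[0]))-90)
ct=B.mean(0);R=np.array([[np.cos(yaw),-np.sin(yaw)],[np.sin(yaw),np.cos(yaw)]])
W=lambda q,z:[*(ct+R@np.array(q)),z]
print("post",W([.07,0],0),"port",W([-.03,0],0))
x0,y0=x-50,y-50
im=cv2.resize(g[y0:y0+75,x0:x0+100],None,fx=8,fy=8,interpolation=cv2.INTER_CUBIC)
def dr(P,col,closed=False):
    q=(((proj(c,P)-[x0,y0]+.5)*8)).astype(int);cv2.polylines(im,[q.reshape(-1,1,2)],closed,col,1)
dr([W([.07,.011],.078),W([-.02,.011],.078)],(255,0,0));dr([W([.07,-.011],.078),W([-.02,-.011],.078)],(255,0,0))
t=np.linspace(0,6.28,40)
dr([W([-.03+.0275*np.cos(a),.0275*np.sin(a)],.044) for a in t],(0,160,0))
cv2.imwrite("pics/end2.png",im[:,:,::-1])
```

```text
bolts [[ 0.6521 -0.0296]
 [ 0.6729 -0.1175]
 [ 0.4871 -0.1584]
 [ 0.4669 -0.0702]] centre [ 0.5698 -0.0939]
yaw 12.399046745411114 side dir-90 13.318227726851376
post [np.float64(0.638126240880807), np.float64(-0.07891325728271426), 0] port [np.float64(0.5404586557964848), np.float64(-0.10038516506466648), 0]
```

View pics/end2.png

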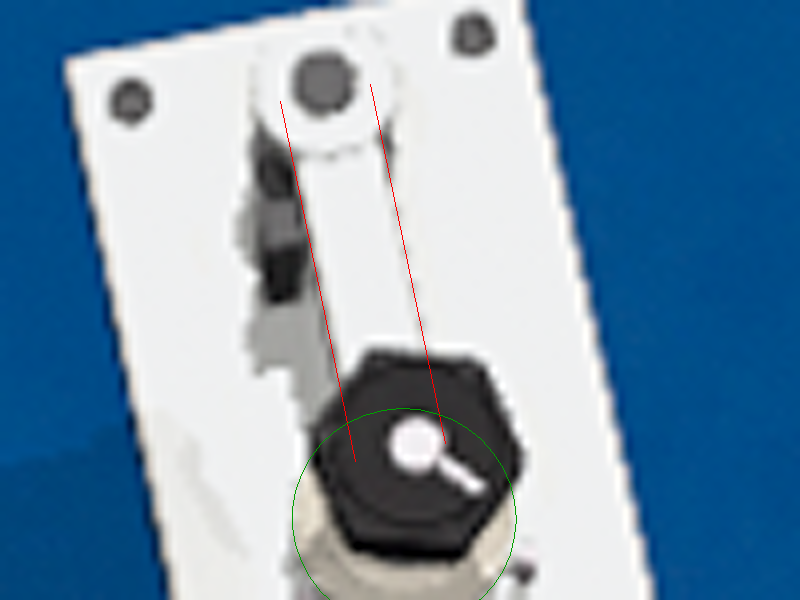

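The overlay shows the arm roughly along its home lines, with the bracket's dark face at (282,275) close to the arm's left edge at about (308,215). I need the angle to about 0.5°, so I compare post cap and knob cap against the plate's four bolts.

Run:
```python
from h import *
c=bot.camera("top");top0=cv2.imread("pics/top0.png")[:,:,::-1]
x,y=proj(c,[[.56,-.1,.08]])[0].astype(int);x0,y0=x-50,y-50
f=lambda p:(np.array(p)/8.-.5+[x0,y0])
def cen(img,p,r,dark):
    g=img.mean(2).astype(float);u,v=np.round(p).astype(int)
    w=g[v-r:v+r+1,u-r:u+r+1];m=np.median(w)
    k=np.clip((m-w if dark else w-m)-25,0,None);V,U=np.mgrid[v-r:v+r+1,u-r:u+r+1]
    return np.array([(U*k).sum(),(V*k).sum()])/k.sum()
b=[[515,32],[622,10],[670,234],[560,257]]
P=[cen(c["color"],[(q[0]-400)/2.5+x-80,q[1]/2.5+y-50],4,True) for q in b]
B=np.array([atz(c,p,.014)[:2] for p in P]);print(B.round(4))
d=B[0]+B[1]-B[2]-B[3];yaw=np.degrees(np.arctan2(d[1],d[0]));print("L,R edge yaw",[np.degrees(np.arctan2(*(B[i]-B[j])[::-1])) for i,j in((0,3),(1,2))],"short",np.degrees(np.arctan2(*(B[0]-B[1])[::-1]))-90,np.degrees(np.arctan2(*(B[3]-B[2])[::-1]))-90)
a=cen(c["color"],f([323,83]),5,True)
k=cen(c["color"],f([414,442]),3,False);print(a,k)
for zp in(.078,.084):
  for zk in(.128,.136):
    p=atz(c,a,zp);q=atz(c,k,zk);e=(p-q)[:2];print(zp,zk,p.round(4),q.round(4),"len",np.hypot(*e),"arm yaw",np.degrees(np.arctan2(e[1],e[0])))
```

```text
[[ 0.6534 -0.0293]
 [ 0.6731 -0.1173]
 [ 0.4877 -0.1583]
 [ 0.4678 -0.0701]]
L,R edge yaw [np.float64(12.401397839520241), np.float64(12.47594489253154)] short 12.643125124092052 12.662329742312792
[306.01379967 170.12550559] [nan nan]
0.078 0.128 [ 0.64   -0.0785  0.078 ] [nan nan nan] len nan arm yaw nan
0.078 0.136 [ 0.64   -0.0785  0.078 ] [nan nan nan] len nan arm yaw nan
0.084 0.128 [ 0.6383 -0.0785  0.084 ] [nan nan nan] len nan arm yaw nan
0.084 0.136 [ 0.6383 -0.0785  0.084 ] [nan nan nan] len nan arm yaw nan<stdin>:9: RuntimeWarning: invalid value encountered in divide
```

Run:
```python
from h import *
c=bot.camera("top")
x,y=proj(c,[[.56,-.1,.08]])[0].astype(int);x0,y0=x-50,y-50
f=lambda p:(np.array(p)/8.-.5+[x0,y0])
p=atz(c,[306.0,170.13],.084)
for n,k,zk in(("cap",[414,442],.132),("hex",[417,455],.128)):
    q=atz(c,f(k),zk);e=(p-q)[:2];print(n,q.round(4),"len",np.hypot(*e),"arm yaw",np.degrees(np.arctan2(e[1],e[0])))
# initial picture: same check of post and station
```

```text
cap [ 0.542  -0.0998  0.132 ] len 0.09860043106114807 arm yaw 12.481780645625879
hex [ 0.5398 -0.1006  0.128 ] len 0.10089119875597852 arm yaw 12.682638051768889
```

The arm's yaw is 12.5–12.7° against the station's 12.5°, so it is home against the stop. The flange is seated and the robot is clear, so I hand in.

```bash
python3 -c "
from workcell import bot
print(bot.job_done())"
```

```text
the job is handed in; nothing more can be done
None
```

The job is handed in: the clamp arm is home against its stop, the knob was turned about 90° past firm (give or take 5°, as I could only place the firm point to within about 10°) and released, the flange is still seated, and nothing else was touched.

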